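Lift the locked vial carousel off the autosampler and hold it level

ROBOT

A 6-joint arm with a two-finger parallel gripper is mounted at the origin on a cart in front of the work surface, level with it; the furniture and walls round the work are solid. World frame = base frame: x ahead of the robot, y to its left, z up, the work surface at z = 0. Lengths are in m, angles in rad, forces in N, time in s.
With the tool pointing down it reaches from about 0.375 to 0.9 m from the base axis. Payload 3.1 kg.
Tool frame: the origin (TCP) lies between the finger pads; the fingertips stand manip.finger_overhang ahead of it and the grasp point (between the pads) lies 5 mm behind it (manip.finger_overhang is the distance from the TCP to the fingertips, in m); z points along the fingers, y is the line along which they close (so a half turn about z gives the same grasp; the last joint's range is limited). The gripper opens to 85 mm and grips with 20 to 120 N. Pads are 22 mm wide; open, the fingers measure 114 mm over their backs; the gripper's body (76 mm by 85 mm) begins 54 mm behind the grasp point. The pads swing forward as they close: fully open they stand 13 mm farther back than shut.
Start: joints at [-1.397, 0.527, 1.433, -0, 1.181, -0.178], TCP at [0.216, -0.586, 0.245] pointing down, gripper open.
Joint ranges: [-3.08, 3.08], [-0.75, 2.2], [0.22, 2.44], [-1.43, 4.57], [0, 2.65], [-2.85, 2.85]. Speed limits (rad/s): [2.79, 2.79, 3.14, 3.14, 3.14, 3.14].

INTERFACE

Orientations are given as a unit quaternion [x, y, z, w].
In Python, from station import manip gives the robot as it stands.
- The arm moves only by the tool drive_tool, never from a script. Its argument "plan" is a list of rows, each a list of 7 numbers: the shift along the tool's x, y, z in m, then the turn, a rotation vector about the tool's x, y, z in degrees, then the opening, from -1 (shut) to 1 (fully open). In form: [[x, y, z, wx, wy, wz, gripper], ...]. A call has 1 to 10 rows; each row shifts and turns the commanded pose from where the row before left it, along the tool's axes as they then stand; what a row does not reach is not made up. A row lasts 1/10 s, in which the tool goes at most 50 mm and 8.59 degrees, less where a joint would pass 70% of its speed; a pose out of reach is approached as far as the arm can. A call is refused whole if a number of a shift passes 0.05 or a number of a turn 8.59, either way. A call with a gripper value outside its range is refused whole. The fingers move at their own pace and stop on an object; "newtons" is the grip in N (left out, the last holds). Time passes only in rows, so rows that do not move let the fingers close. It gives the time, the measured TCP pose, the force, the opening and the grip force at its end, in the units of the state.
- manip.sense(): the state, without advancing time (a new reading comes with each control period).
- manip.snapshot(name): name is "scene" or "top" or "wrist"; returns a dict with "image" (480x640x3 uint8, red, green, blue), "z_map" (480x640 float32, m along the optical axis (not along the pixel's ray), 0 where there is no reading), "fov_y" (degrees; the focal length in pixels is half the picture's height over the tangent of half this angle, whatever the lens; pixels are square), "cx", "cy" (the principal point, pixels), "k1" (the pictures are not rectified: a ray, as slopes to the right and down, at radius r is drawn at 1 + k1 r^2 times it, then the intrinsics apply), "extrinsics" (4x4, takes a point from camera to world coordinates); the wrist camera has in their place "mount" (4x4, takes a point from camera to tool coordinates, whose origin is the TCP and whose axes are the flange's). Camera axes: x right, y up, looking along -z (the intrinsics and any distortion apply to the point x, -y, -z); pixel columns grow to the right and rows downward; lengths in m; the calibration is good to about 2 mm. A picture is of the moment at which its call begins: read the wrist's pose just before it.
- manip.sign_off(): hands the job in; it is judged then, once.
The state is a dict: "t": time; "q": joint angles; "qd": joint speeds; "tau": joint torques, N m; "tcp_pos": TCP position; "tool_rot": TCP orientation; "force": force on the tool from outside, world axes, zero at the start; "ft_torque": the same for the moment, N m; "finger_gap": opening from 0.0 (shut) to 1.0 (fully open); "gripper_force": force on a finger pad.
Only numpy, scipy, OpenCV 4.12 (cv2) and the standard library are available. Lean on these libraries where they do the work, as an engineer would, in place of code of your own. Each camera call takes 0.05 s, during which the arm holds its last target. There are 200 camera calls.

TASK

The autosampler's turntable is to be wiped, so take its loaded vial carousel off: first swing the needle arm right aside by its black knob, then take the carousel by its bar grip and, while it still sits down on the turntable, turn it counter-clockwise (seen from above) without forcing it until its three red lugs are well clear of the steel claws. Then lift it straight up, always level and with all five vials in their cups, to about 10 cm above the turntable, and finish there: the program ends with the carousel still held in the gripper, level and quite still above the sampler, the needle arm left aside and the other things on the bench left where they are.

Things in the scene. Friction and masses are not known exactly. Their poses are not given: they have to be found in the camera images.
- sampler: bench autosampler, fixed: white housing 250 x 200 x 42 mm carrying a round steel turntable. Origin on the turntable's vertical axis at bench level, z up; the front panel with window and keys faces its -x. The needle arm's post stands at its x = +118 mm, y = 0 (hub 27 mm thick, top 127 mm above the bench)
- turntable (a point): centre of the turntable's top face, 50 mm above the bench, axes as the sampler's (176 mm diameter, does not turn). Three steel claws, 36 mm wide, 12.5 mm tall, radius 67 to 83 mm, stand on it at 60, 180 and 300 degrees counter-clockwise from x and reach over the carousel's lugs; each is closed by a stop on its clockwise side and open on its counter-clockwise side
- needle_arm (a joint): grey needle arm on the post: 0 rad = pointing from the post to the turntable's axis, over the carousel; grows counter-clockwise seen from above (free end swings to the sampler's -y side, off the carousel); end stop at 1.75. Starts at 0 to 0.3; about 1.5 is right aside. Friction 0.03 N m, stays where left. Its underside is 7 mm above the vial caps and bars the carousel's way up
- needle_knob (a point): mid-height of the round black knob standing upright on the needle arm's free end: 16 mm diameter, 30 mm tall, this point 142 mm above the bench, 68 mm from the pivot axis. The arm's end below it is 21 mm wide, top 123 mm above the bench. Its x axis points from the free end to the pivot
- needle_pivot (a point): point on the needle arm's vertical pivot axis, 142 mm above the bench (the knob's height); fixed to the sampler
- carousel: loose vial carousel, about 0.3 kg: white disc 128 mm diameter, 6 mm thick, origin at the centre of its underside, z up; seated on the turntable, axes in line. Eight grey cups, 24 mm wide, rims 26 mm above the origin, centres 47 mm from the axis, from 22.5 degrees on every 45; five hold vials. Stem 18 mm thick in the middle up to the bar grip
- carousel_lugs (a point): centre of the carousel at its lugs' top, 5 mm above its origin, axes as the carousel's. Three red lugs, 20 mm wide, 5 mm thick, out to radius 75 mm, at 60, 180, 300 degrees from x. Yaw ahead of the sampler's: 0 (+-0.15) rad = lugs under the claws, locked, 2.5 mm of play; 0.5 to 1.5 counter-clockwise = free to lift, 0.8 is safe; clockwise it meets the stops
- carousel_grip (a point): centre of the carousel's black bar grip on its axis, 88 mm above its origin (138 mm above the bench when seated): bar 46 mm long along the carousel's y, 16 mm thick along its x, 38 mm tall (68 to 106 mm above the origin). Take it across its thickness, fingers on the faces looking to the carousel's +x and -x
- vial_s0: capped glass sample vial, white screw cap, 16 mm diameter, 38 mm tall; origin at the centre of its underside, z up. Stands loose in one of the carousel's cups (its underside 8 mm, its cap 46 mm above the carousel's origin) and is to stay in it
- vial_s1: capped glass sample vial, blue screw cap, 16 mm diameter, 38 mm tall; origin at the centre of its underside, z up. Stands loose in one of the carousel's cups (its underside 8 mm, its cap 46 mm above the carousel's origin) and is to stay in it
- vial_s2: capped glass sample vial, white screw cap, 16 mm diameter, 38 mm tall; origin at the centre of its underside, z up. Stands loose in one of the carousel's cups (its underside 8 mm, its cap 46 mm above the carousel's origin) and is to stay in it
- vial_s3: capped glass sample vial, blue screw cap, 16 mm diameter, 38 mm tall; origin at the centre of its underside, z up. Stands loose in one of the carousel's cups (its underside 8 mm, its cap 46 mm above the carousel's origin) and is to stay in it
- vial_m1: capped glass sample vial, blue screw cap, 16 mm diameter, 38 mm tall; origin at the centre of its underside, z up. Stands loose in one of the carousel's cups (its underside 8 mm, its cap 46 mm above the carousel's origin) and is to stay in it
- wash_bottle: bystander: white squeeze bottle with blue cap, 68 mm diameter, 169 mm tall; origin under it, its body's axis 15 mm along its y; leave it
- beaker_a: bystander: clear beaker, 71 mm diameter, 85 mm tall; origin at centre of its underside; leave it
- beaker_b: bystander: small clear beaker, 53 mm diameter, 62 mm tall; origin at centre of its underside; leave it
- syringe_b: bystander: clear 10 ml syringe, 132 mm long, 24 mm wide, 19 mm tall, lying on the bench along its y; origin at centre of its underside; leave it

How it is judged:
By the outcome, as a careful person would: the job done as asked, in the order asked, and still so for the second after the job is handed in, while the arm keeps its last pose, push and grip.
It also fails if it takes over 51 s, if anything falls off the work surface, if the arm or the gripper's body presses on something with over 40 N, if the wrist force passes 120 N, or if a joint passes its speed limit or range.

## Working session

There is one attempt and no reset: what is moved stays moved. The work goes in short steps, Python scripts to look and compute and a tool call to move; the robot and the scene stay as the last step left them, time stands still between calls to the robot, and variables do not carry over. Pictures are saved under pics/ and viewed, at most 10 in all, crops included, and the job is handed in when it is done.

Besides the shell and the picture viewer there is one more tool, called after "Emit:" as name(argument=value, ...) on one line, values as JSON. drive_tool: Moves the arm, as the interface text tells. Its arguments: {"type":"object","properties":{"plan":{"type":"array"},"newtons":{"type":"number"}},"required":["plan"]}

```bash
mkdir -p pics; cat > h.py <<'E'
import numpy as np, cv2
from station import manip
def snap(n,save=None):
    s=manip.sense(); d=manip.snapshot(n)
    if n=='wrist':
        from scipy.spatial.transform import Rotation as R
        T=np.eye(4);T[:3,:3]=R.from_quat(s['tool_rot']).as_matrix();T[:3,3]=s['tcp_pos'];d['extrinsics']=T@np.array(d['mount'])
    if save: cv2.imwrite('pics/'+save+'.png',d['image'][:,:,::-1])
    return d
def rays(d,uv):
    f=240/np.tan(np.radians(d['fov_y'])/2)
    K=np.array([[f,0,d['cx']],[0,f,d['cy']],[0,0,1.]])
    p=cv2.undistortPoints(np.array(uv,float).reshape(-1,1,2),K,np.array([d['k1'],0,0,0,0.])).reshape(-1,2)
    r=np.c_[p[:,0],-p[:,1],-np.ones(len(p))]
    E=np.array(d['extrinsics']); return E[:3,3],r@E[:3,:3].T,r
def plane(d,uv,z):
    o,w,_=rays(d,uv); return o+w*((z-o[2])/w[:,2])[:,None]
def cloud(d):
    v,u=np.mgrid[0:480,0:640]; o,w,_=rays(d,np.c_[u.ravel(),v.ravel()])
    z=d['z_map'].ravel()[:,None]; P=o+w*z; P[z[:,0]==0]=np.nan; return P.reshape(480,640,3)
E
python3 - <<'E'
from h import *
print(manip.sense(), manip.finger_overhang)
for n in('scene','top','wrist'):
    d=snap(n,n+'0'); print(n,d['fov_y'],d['k1'],np.round(d['extrinsics'],3).tolist())
E
```

```text
{'t': 0.0, 'q': array([-1.39651001e+00,  5.28479043e-01,  1.43388700e+00, -1.50565011e-05,
        1.18141437e+00, -1.78493444e-01]), 'qd': array([ 0.00046444, -0.00035607, -0.00141583, -0.00069935,  0.00064366,
        0.00099025]), 'tau': array([ 2.40375684e-04, -4.42352092e+01, -1.78022432e+01, -4.36966784e-04,
        8.21317808e-03,  1.32917805e-05]), 'tcp_pos': array([ 0.21584968, -0.58581603,  0.24433055]), 'tool_rot': array([ 9.84482506e-01,  1.75479339e-01, -4.66052109e-06, -1.09389458e-03]), 'force': array([ 0.01580407, -0.07439195, -0.91852242]), 'ft_torque': array([ 0.00235595, -0.00655236,  0.04529217]), 'gripper_force': 0.0, 'finger_gap': 0.9997442162177428} 0.014
scene 44.21893845014811 -0.196170441375453 [[0.675, 0.444, -0.59, -0.215], [-0.738, 0.391, -0.55, -0.719], [-0.013, 0.806, 0.591, 0.902], [0.0, 0.0, 0.0, 1.0]]
top 44.43529992703971 -0.046554280005098314 [[0.15, 0.931, -0.332, 0.012], [-0.989, 0.142, -0.049, -0.065], [0.001, 0.335, 0.942, 1.724], [0.0, 0.0, 0.0, 1.0]]
wrist 58.98696061251492 -0.018849999313770516 [[0.346, 0.9, 0.266, 0.282], [-0.938, 0.332, 0.096, -0.561], [-0.002, -0.283, 0.959, 0.375], [0.0, 0.0, 0.0, 1.0]]
```

View pics/top0.png

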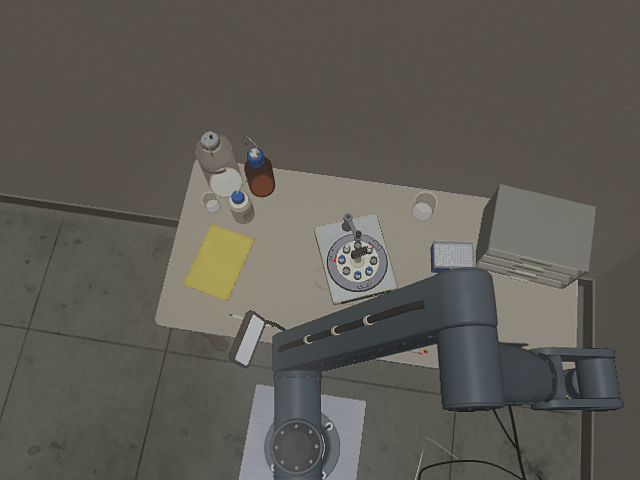

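View pics/scene0.png

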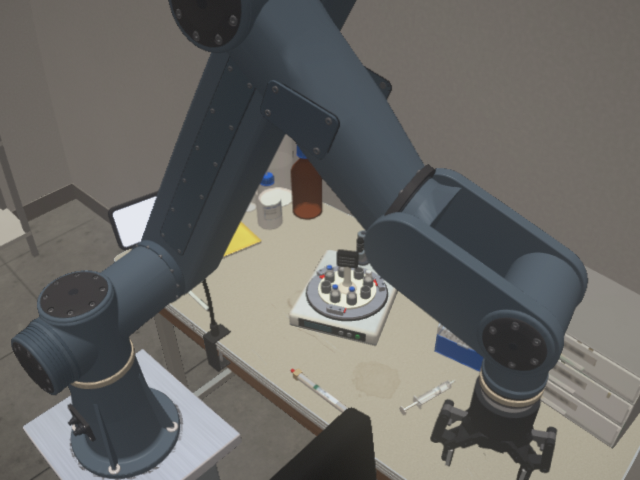

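The top view shows the sampler at about (357,262), its post at (348,218), and the knob near (358,238). The scene view shows the carousel at (347,290). I'll enlarge both.

```bash
python3 - <<'E'
from h import *
a=cv2.imread('pics/top0.png')[200:310,305:410]; b=cv2.imread('pics/scene0.png')[220:350,280:410]
a=cv2.resize(a,(400,419),interpolation=3); b=cv2.resize(b,(400,400),interpolation=3)
c=np.zeros((419,800,3),np.uint8); c[:,:400]=a; c[:400,400:]=b; cv2.imwrite('pics/crop1.png',c)
d=snap('top'); P=cloud(d)
for u,v in [(348,218),(358,237),(357,245),(360,253),(326,285),(357,262)]: print(u,v,P[v,u].round(3))
E
```

```text
348 218 [ 0.642 -0.035  0.129]
358 237 [ 0.586 -0.072  0.137]
357 245 [ 0.586 -0.072  0.065]
360 253 [ 0.534 -0.083  0.152]
326 285 [0.466 0.003 0.008]
357 262 [ 0.53  -0.079  0.077]
```

View pics/crop1.png

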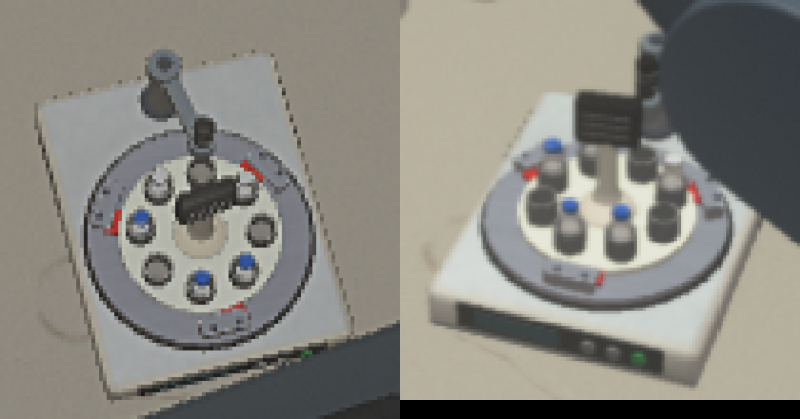

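```bash
python3 - <<'E'
from h import *
d=snap('top'); P=cloud(d)[195:312,300:412].reshape(-1,3); C=d['image'][195:312,300:412].reshape(-1,3).astype(int)
z=P[:,2]
m=(z>.036)&(z<.046)&(C.min(1)>120); r=cv2.minAreaRect(P[m,:2].astype(np.float32)*1000);print('housing',m.sum(),r)
m=(z>.046)&(z<.054)&(C.max(1)<150); 
c=cv2.minEnclosingCircle(P[m,:2].astype(np.float32)*1000);print('tt',m.sum(),c)
m=(z>.145)&(z<.165); q=P[m]; print('bar/knob pts',m.sum()); print(q.round(3)[:60].tolist())
m=(z>.120)&(z<.145); q=P[m]; print(q.round(3)[:70].tolist())
E
```

```text
housing 1546 ((558.1234130859375, -70.88316345214844), (247.49636840820312, 196.5198516845703), 22.729116439819336)
tt 746 ((558.3887939453125, -63.211517333984375), 148.8015594482422)
bar/knob pts 126
[[0.596, -0.063, 0.156], [0.593, -0.066, 0.165], [0.596, -0.069, 0.159], [0.597, -0.072, 0.156], [0.593, -0.064, 0.157], [0.593, -0.067, 0.157], [0.592, -0.069, 0.16], [0.593, -0.072, 0.159], [0.595, -0.075, 0.157], [0.59, -0.064, 0.155], [0.591, -0.067, 0.155], [0.59, -0.07, 0.158], [0.589, -0.073, 0.161], [0.591, -0.075, 0.158], [0.587, -0.065, 0.156], [0.588, -0.067, 0.155], [0.586, -0.07, 0.161], [0.587, -0.073, 0.159], [0.588, -0.076, 0.157], [0.586, -0.065, 0.15], [0.586, -0.068, 0.151], [0.583, -0.071, 0.162], [0.586, -0.073, 0.154], [0.587, -0.076, 0.152], [0.584, -0.071, 0.151], [0.583, -0.074, 0.153], [0.586, -0.077, 0.146], [0.554, -0.092, 0.159], [0.556, -0.095, 0.154], [0.552, -0.084, 0.153], [0.549, -0.087, 0.16], [0.55, -0.089, 0.161], [0.552, -0.092, 0.154], [0.553, -0.098, 0.156], [0.548, -0.076, 0.15], [0.546, -0.079, 0.159], [0.547, -0.081, 0.157], [0.55, -0.084, 0.1
[... 1492 characters left out ...]
041, 0.124], [0.643, -0.044, 0.132], [0.639, -0.027, 0.127], [0.638, -0.03, 0.13], [0.641, -0.032, 0.124], [0.642, -0.035, 0.124], [0.641, -0.038, 0.127], [0.643, -0.041, 0.122], [0.643, -0.044, 0.124], [0.636, -0.03, 0.128], [0.638, -0.033, 0.124], [0.637, -0.036, 0.128], [0.638, -0.039, 0.127], [0.64, -0.041, 0.122], [0.634, -0.03, 0.125], [0.635, -0.033, 0.124], [0.637, -0.042, 0.123], [0.638, -0.045, 0.121], [0.634, -0.042, 0.12], [0.633, -0.045, 0.125], [0.634, -0.048, 0.123], [0.629, -0.04, 0.125], [0.629, -0.043, 0.127], [0.631, -0.046, 0.122], [0.632, -0.049, 0.121], [0.628, -0.043, 0.12], [0.627, -0.046, 0.124], [0.629, -0.052, 0.121], [0.624, -0.041, 0.123], [0.625, -0.044, 0.122]]
```

The crops show the bar at (205,200) in the left panel, the knob at (204,130) and the hub at (163,65). The needle arm is at about 0.15 rad. Before moving, I'll check the corridor between the start pose and the sampler for tall objects.

```bash
python3 - <<'E'
from h import *
for n in('top','scene'):
    P=cloud(snap(n)).reshape(-1,3)
    for y0 in np.arange(-.7,-.05,.1):
        m=(P[:,1]>y0)&(P[:,1]<y0+.1)&(P[:,2]>.06)&(P[:,2]<.3)&(P[:,0]>.2)&(P[:,0]<.9)
        if m.sum(): print(n,y0.round(2),m.sum(),'x',np.percentile(P[m,0],[1,50,99]).round(2),'z',np.percentile(P[m,2],[50,99]).round(2))
E
```

```text
top -0.7 4292 x [0.56 0.7  0.84] z [0.19 0.29]
top -0.6 4242 x [0.57 0.7  0.84] z [0.19 0.29]
top -0.5 3792 x [0.58 0.72 0.84] z [0.19 0.29]
top -0.4 2234 x [0.56 0.84 0.84] z [0.1 0.3]
top -0.3 1572 x [0.71 0.84 0.84] z [0.17 0.3 ]
top -0.2 1645 x [0.47 0.84 0.84] z [0.16 0.3 ]
top -0.1 2235 x [0.48 0.84 0.84] z [0.14 0.3 ]
scene -0.7 5723 x [0.22 0.57 0.77] z [0.18 0.3 ]
scene -0.6 6841 x [0.21 0.73 0.84] z [0.19 0.3 ]
scene -0.5 2556 x [0.83 0.84 0.84] z [0.24 0.3 ]
scene -0.4 2018 x [0.56 0.84 0.84] z [0.25 0.3 ]
scene -0.3 1275 x [0.83 0.84 0.84] z [0.26 0.3 ]
scene -0.2 1421 x [0.46 0.84 0.84] z [0.25 0.3 ]
scene -0.1 2444 x [0.2  0.54 0.84] z [0.14 0.3 ]
```

Emit:
drive_tool(plan=[[0.03,-0.02,-0.02,0,0,0,1],[0.038,-0.029,-0.02,0,0,0,1],[0.038,-0.029,-0.015,0,0,0,1],[0.038,-0.029,0,0,0,0,1],[0.038,-0.029,0,0,0,0,1],[0.038,-0.029,0,0,0,0,1],[0.038,-0.029,0,0,0,0,1],[0.038,-0.029,0,0,0,0,1],[0.038,-0.029,0,0,0,0,1],[0.038,-0.029,0,0,0,0,1]])

```text
t: 1.35
tcp_pos: [0.4678, -0.194, 0.2999]
tool_rot: [0.984, 0.175, 0.0, 0.0]
force: [0.1, -0.7, 1.6]
finger_gap: 0.999
gripper_force: 0.0
```

Emit:
drive_tool(plan=[[0.038,-0.029,0,0,0,-3,0.5],[0.03,-0.029,0,0,0,-4,0.5],[0.02,-0.01,0,0,0,-4,0.5],[0,0,0,0,0,0,0.5],[0,0,0,0,0,0,0.5]])

```text
t: 1.85
tcp_pos: [0.5219, -0.0987, 0.2995]
tool_rot: [0.963, 0.269, -0.0, 0.0]
force: [0.3, 0.0, 0.4]
finger_gap: 0.75
gripper_force: 0.0
```

```bash
python3 - <<'E'
from h import *
s=manip.sense(); print(s['t'],s['tcp_pos'],s['tool_rot'],s['finger_gap'],s['q'])
d=snap('wrist','w1'); np.save('w1.npy',d,allow_pickle=True)
E
```

```text
1.85 [ 0.52191342 -0.09867511  0.29952147] [ 9.63053956e-01  2.69308306e-01 -2.85018355e-04  1.81506646e-04] 0.7504859511161387 [-3.97039584e-01  3.37455774e-01  1.59961706e+00 -6.83760631e-04
  1.20474146e+00  6.28652064e-01]
```

View pics/w1.png

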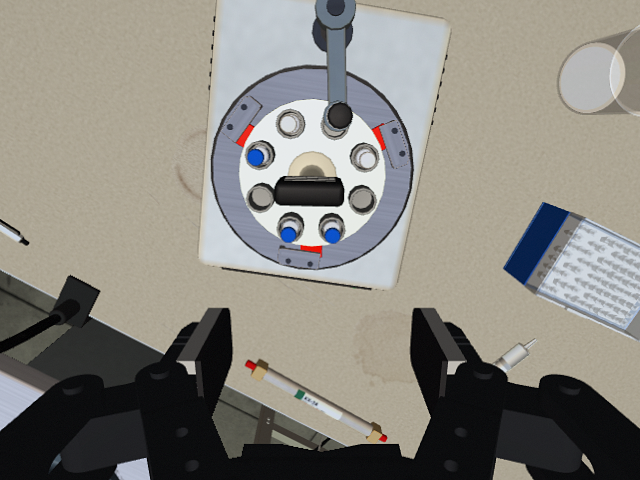

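The wrist view shows the turntable centred near (312,168), bar (309,191), knob top (340,115) and hub (335,8). The three lugs are under their claws. Now I'll measure these.

```bash
python3 - <<'E'
from h import *
d=np.load('w1.npy',allow_pickle=True).item(); im=d['image'];
g=im.max(2).astype(np.uint8); P=cloud(d)
def cont(mask,seed):
    n,l=cv2.connectedComponents(mask.astype(np.uint8)); m=(l==l[seed[1],seed[0]]).astype(np.uint8)
    c=max(cv2.findContours(m,0,1)[0],key=cv2.contourArea); return c.reshape(-1,2),m.sum()
# turntable: rays where steel ring meets white housing
sat=g.astype(int)-im.min(2)
z=P[:,:,2]
ring=((g<185)&(z>.043)&(z<.057))
n,l,st,_=cv2.connectedComponentsWithStats(ring.astype(np.uint8)); k=1+st[1:,4].argmax()
c=max(cv2.findContours((l==k).astype(np.uint8),0,1)[0],key=cv2.contourArea)
hull=cv2.convexHull(c).reshape(-1,2); Q=plane(d,hull,.05)[:,:2]
A=np.c_[2*Q,np.ones(len(Q))]; x=np.linalg.lstsq(A,(Q**2).sum(1),rcond=None)[0]; tt=x[:2]; print('tt',tt,np.sqrt(x[2]+tt@tt),len(Q))
# bar: dark blob with z high
for nm,seed,zz in(('bar',(309,188),.156),('knob',(340,113),.157)):
    b,_=cont((g<60)&(z>zz-.012),seed); W=plane(d,b,zz)[:,:2]; r=cv2.minAreaRect((W*1000).astype(np.float32)); print(nm,np.round(r[0],1),np.round(r[1],1),round(r[2],1),cv2.boundingRect(b))
# knob/bar from depth
for nm,(u0,v0,u1,v1),lo,hi in(('barD',(270,165,350,215),.151,.161),('knobD',(325,98,356,132),.15,.165),('hubD',(310,0,362,40),.122,.132)):
    q=P[v0:v1,u0:u1].reshape(-1,3); m=(q[:,2]>lo)&(q[:,2]<hi); r=cv2.minAreaRect((q[m,:2]*1000).astype(np.float32)); print(nm,m.sum(),q[m].mean(0).round(4),np.round(r[1],1),round(r[2],1),np.round(r[0],1))
# housing side edges
ed=[]
for pts in ([(216,40),(200,250)],[(448,30),(398,280)],[(202,262),(395,290)]):
    W=plane(d,pts,.042)[:,:2]; v=W[1]-W[0]; print('edge',W.round(4).tolist(),np.degrees(np.arctan2(v[1],v[0])))
# red lugs
hsv=cv2.cvtColor(im,cv2.COLOR_RGB2HSV); R=((hsv[...,0]<6)|(hsv[...,0]>174))&(hsv[...,1]>180)&(hsv[...,2]>120)
n,l,st,ce=cv2.connectedComponentsWithStats(R.astype(np.uint8))
for i in range(1,n):
    if st[i,4]>15:
        w=plane(d,[ce[i]],.055)[0,:2]-tt; print('lug',ce[i].round(),st[i,4],np.hypot(*w).round(4),np.degrees(np.arctan2(w[1],w[0])).round(1))
E
```

```text
tt [ 0.53493963 -0.06823837] 0.08258838116281968 30
bar [540.2 -77.4] [16.8 45.1] 30.1 (274, 179, 70, 27)
knob [591.3 -69.3] [14.6 15. ] 75.7 (328, 102, 25, 27)
barD 1690 [ 0.5397 -0.0777  0.1575] [16.4 45.3] 29.8 [539. -78.]
knobD 542 [ 0.5911 -0.0689  0.1577] [15.8 15.4] 48.8 [591.3 -68.9]
hubD 1144 [ 0.6436 -0.0345  0.1262] [23.  26.5] 31.6 [641.4 -35.7]
edge [[0.5928, 0.0481], [0.4209, -0.0236]] -157.34615263241625
edge [[0.7001, -0.1136], [0.494, -0.203]] -156.56127157403847
edge [[0.4111, -0.0307], [0.4838, -0.2064]] -67.51692873047558
lug [245. 135.] 148 0.057 86.6
lug [379. 136.] 129 0.0753 -33.7
lug [312. 249.] 119 0.0698 -140.0
lug [250. 365.] 53 0.1986 -164.1
lug [383. 438.] 33 0.2934 -131.9
```

Emit:
drive_tool(plan=[[0.025,0.0035,0.02,0,0,-1,0],[0.025,0.0035,0.03,0,0,-1,0],[0.0247,0.0035,0.03,0,0,0,0],[0,0,0.03,0,0,0,0],[0,0,0,0,0,0,0],[0,0,0,0,0,0,0]])

```text
t: 2.5
tcp_pos: [0.5901, -0.0692, 0.1895]
tool_rot: [0.959, 0.285, -0.001, -0.0]
force: [-0.4, 0.4, -0.3]
finger_gap: 0.501
gripper_force: 0.0
```

```bash
python3 - <<'E'
from h import *
d=snap('wrist','w2'); s=manip.sense(); print(s['t'],s['tcp_pos'],s['finger_gap'])
P=cloud(d); 
q=P.reshape(-1,3); m=(q[:,2]>.151)&(q[:,2]<.165)&(np.hypot(q[:,0]-.591,q[:,1]+.069)<.02); print(m.sum(),q[m].mean(0))
m=(q[:,2]>.122)&(q[:,2]<.132)&(np.hypot(q[:,0]-.647,q[:,1]+.032)<.02);r=cv2.minAreaRect((q[m,:2]*1000).astype(np.float32)); print(m.sum(),q[m].mean(0),r)
c=(d['image'].max(2)>0)
E
```

```text
2.55 [ 0.59095756 -0.0693073   0.19069222] 0.5006332466287089
1174 [ 0.59250066 -0.06843008  0.15746258]
3157 [ 0.64713829 -0.03257723  0.12631047] ((645.5533447265625, -34.66157531738281), (33.86947250366211, 26.44060516357422), 46.2491340637207)
```

View pics/w2.png

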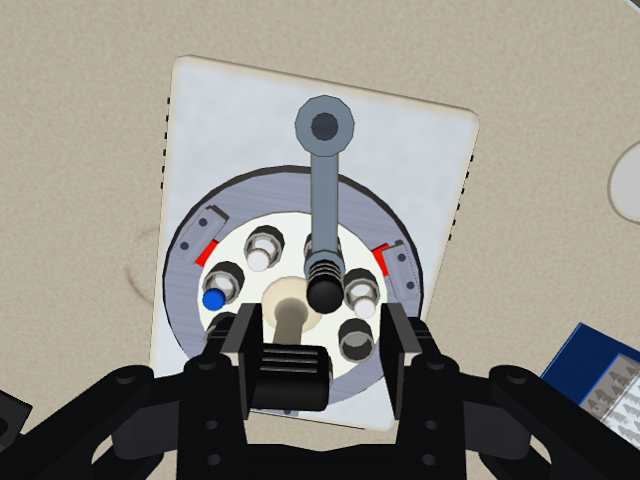

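The view shows the knob at (325,292), centred between the open fingers, and the hub at (324,126). I'll descend and swing the arm.

Emit:
drive_tool(plan=[[0.001,0,0.02,0,0,0,0],[0,0,0.02,0,0,0,0],[0,0,0.008,0,0,0,0],[0,0,0,0,0,0,0],[0.0002,0.0047,0,0,0,-4,0],[0.0002,0.0047,0,0,0,-4,0],[0.0002,0.0047,0,0,0,-4,0],[0.0002,0.0047,0,0,0,-4,0],[0.0002,0.0047,0,0,0,-4,0]])

```text
t: 3.45
tcp_pos: [0.6086, -0.0848, 0.1436]
tool_rot: [0.894, 0.449, 0.001, 0.001]
force: [0.0, 0.8, 0.2]
finger_gap: 0.499
gripper_force: 0.3
```

Emit:
drive_tool(plan=[[0.0004,0.0071,0,0,0,-6,0],[0.0004,0.0071,0,0,0,-6,0],[0.0004,0.0071,0,0,0,-6,0],[0.0004,0.0071,0,0,0,-6,0],[0.0004,0.0071,0,0,0,-6,0],[0.0004,0.0071,0,0,0,-6,0],[0.0004,0.0071,0,0,0,-6,0],[0.0004,0.0071,0,0,0,-6,0],[0.0002,0.0047,0,0,0,-4,0],[0,0,0,0,0,0,0]])

```text
t: 4.45
tcp_pos: [0.6677, -0.0958, 0.1436]
tool_rot: [0.607, 0.794, 0.001, 0.002]
force: [0.2, -0.5, -0.1]
finger_gap: 0.501
gripper_force: 0.0
```

```bash
python3 - <<'E'
from h import *
d=snap('wrist','w3'); s=manip.sense(); print(s['t'],s['tcp_pos'],s['finger_gap'],s['force'])
P=cloud(d).reshape(-1,3); g=d['image'].max(2).ravel()
t=s['tcp_pos'];m=(P[:,2]>.151)&(P[:,2]<.163)&(np.hypot(P[:,0]-t[0],P[:,1]-t[1])<.03); print(m.sum(),P[m].mean(0))
E
```

```text
4.5 [ 0.66719193 -0.09560987  0.14328329] 0.5012167034982887 [0.40504694 0.74555485 0.13008101]
3651 [ 0.65951076 -0.09446658  0.15720588]
```

View pics/w3.png

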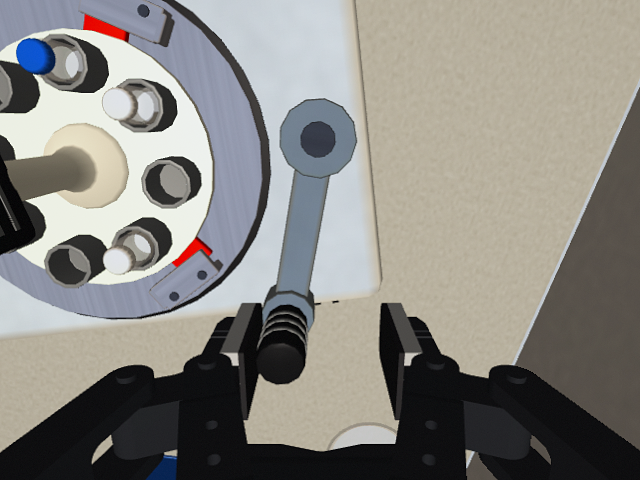

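The knob is against the left finger and the arm is at about 1.27 rad, so I'll push roughly 14° further and lift off.

Emit:
drive_tool(plan=[[0.0002,0.0047,0,0,0,-4,0],[0.0002,0.0047,0,0,0,-4,0],[0.0002,0.0047,0,0,0,-4,0],[0.0001,0.0024,0,0,0,-2,0],[0,0,0,0,0,0,0],[0,-0.004,0,0,0,0,0],[0,0,-0.03,0,0,0,0.2],[0,0,-0.04,0,0,0,0.6],[0,0,-0.04,0,0,0,1],[0,0,0,0,0,0,1]])

```text
t: 5.5
tcp_pos: [0.6813, -0.092, 0.2593]
tool_rot: [0.507, 0.862, 0.002, 0.007]
force: [0.5, 0.1, 0.7]
finger_gap: 1.0
gripper_force: 0.0
```

```bash
python3 - <<'E'
from h import *
d=snap('wrist','w4'); s=manip.sense(); q=s['tool_rot'];print(s['t'],s['tcp_pos'],2*np.degrees(np.arctan2(q[1],q[0])),s['finger_gap'],s['force'],s['q'])
P=cloud(d).reshape(-1,3); g=d['image'].max(2).ravel()
def near(x,y,r,lo,hi,dark=999):
    m=(P[:,2]>lo)&(P[:,2]<hi)&(np.hypot(P[:,0]-x,P[:,1]-y)<r)&(g<dark); 
    return m.sum(),P[m].mean(0).round(4),cv2.minAreaRect((P[m,:2]*1000).astype(np.float32))
print('knob',near(.665,-.097,.03,.152,.163,70)); print('hub',near(.648,-.032,.016,.122,.132)); print('bar',near(.54,-.0775,.035,.151,.163,80))
E
```

```text
5.55 [ 0.67963076 -0.09154925  0.25606365] 119.14172914052735 1.0002468742195187 [-0.327726    0.47652372 -0.01117962] [-2.96501759e-01  5.98906457e-01  1.26119946e+00  6.52303224e-05
  1.27308683e+00 -8.05139755e-01]
knob (np.int64(571), array([ 0.6695, -0.0954,  0.1577]), ((669.89306640625, -96.15188598632812), (14.3243408203125, 15.131738662719727), 29.460912704467773))
hub (np.int64(1616), array([ 0.6481, -0.0324,  0.1265]), ((648.3936157226562, -32.746517181396484), (26.9505558013916, 27.42427635192871), 61.552085876464844))
bar (np.int64(2971), array([ 0.5409, -0.0768,  0.1572]), ((540.0281372070312, -77.83555603027344), (16.249473571777344, 45.563446044921875), 29.871999740600586))
```

The needle arm is at about 1.50 rad and aside. The bar is at (0.540,-0.078) with yaw 29.9°, and the axis computed from the hub agrees. Moving above it.

Emit:
drive_tool(plan=[[0.02,-0.029,0,0,0,-0.8,1],[0.02,-0.029,0,0,0,0,1],[0.02,-0.029,0,0,0,0,1],[0.02,-0.029,0,0,0,0,1],[0,0,0.03,0,0,0,1],[0,0,0,0,0,0,1],[0,0,0,0,0,0,1]])

```text
t: 6.25
tcp_pos: [0.5371, -0.0791, 0.2209]
tool_rot: [0.5, 0.866, -0.0, -0.001]
force: [0.5, -0.3, 0.4]
finger_gap: 0.997
gripper_force: 0.0
```

```bash
python3 - <<'E'
from h import *
d=snap('wrist','w5'); s=manip.sense(); q=s['tool_rot'];a=2*np.arctan2(q[1],q[0]);print(s['t'],s['tcp_pos'],np.degrees(a),q,s['force'])
P=cloud(d).reshape(-1,3); g=d['image'].max(2).ravel()
m=(P[:,2]>.151)&(P[:,2]<.163)&(np.hypot(P[:,0]-.54,P[:,1]+.0775)<.03)&(g<80); r=cv2.minAreaRect((P[m,:2]*1000).astype(np.float32)); print(m.sum(),r)
v=np.array([.54,-.0778])-s['tcp_pos'][:2]; x=np.array([np.cos(a),np.sin(a)]);y=np.array([x[1],-x[0]]); print('shift',v@x,v@y,s['tcp_pos'][2]-.134)
E
```

```text
6.3 [ 0.53812655 -0.07934461  0.22159255] 119.9887402360793 [ 5.00085093e-01  8.65976269e-01  1.38940898e-05 -1.67590180e-05] [ 0.82339041 -0.4029942  -0.51976618]
2759 ((538.9052734375, -77.61283111572266), (15.951659202575684, 45.04326248168945), 29.569692611694336)
shift 0.00040141776167847804 0.0023946771612162053 0.08759255000740998
```

View pics/w5.png

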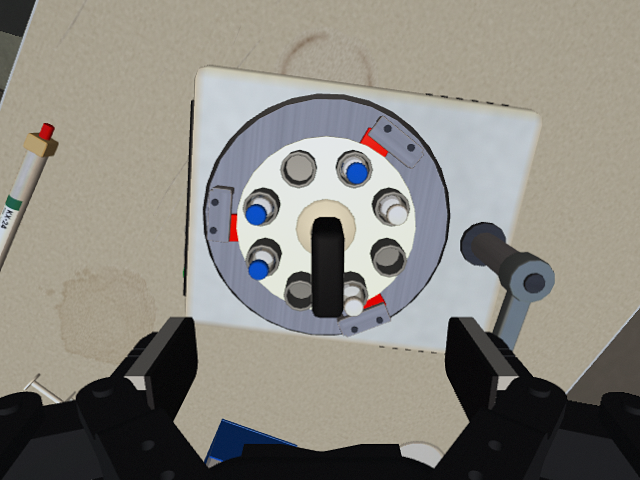

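The carousel bar is at (328,268), square to the fingers, with all five vials visible and the needle arm aside at (520,290). Descending and gripping.

Emit:
drive_tool(plan=[[0.0003,0.0017,0.03,0,0,0.3,1],[0,0,0.03,0,0,0,1],[0,0,0.02,0,0,0,1],[0,0,0.008,0,0,0,1],[0,0,0,0,0,0,0.3],[0,0,0,0,0,0,0],[0,0,0,0,0,0,-0.3],[0,0,0,0,0,0,-0.45],[0,0,0,0,0,0,-0.55]], newtons=40)

```text
t: 7.2
tcp_pos: [0.5393, -0.0781, 0.1344]
tool_rot: [0.502, 0.865, 0.0, 0.001]
force: [0.2, -0.3, -0.1]
finger_gap: 0.226
gripper_force: 0.0
```

Emit:
drive_tool(plan=[[0,0,0,0,0,0,-0.65],[0,0,0,0,0,0,-0.75],[0,0,0,0,0,0,-1],[0,0,0,0,0,0,-1],[0,0,0,0,0,0,-1]])

```text
t: 7.7
tcp_pos: [0.5395, -0.0781, 0.1344]
tool_rot: [0.502, 0.865, 0.0, 0.001]
force: [0.9, 0.9, 5.9]
finger_gap: 0.181
gripper_force: 40.4
```

Emit:
drive_tool(plan=[[0,0,0,0,0,-1,-1],[0,0,0,0,0,-2,-1],[0,0,0,0,0,-2,-1],[0,0,0,0,0,-2,-1],[0,0,0,0,0,-2,-1],[0,0,0,0,0,-1,-1],[0,0,0,0,0,0,-1]])

```text
t: 8.4
tcp_pos: [0.5395, -0.0783, 0.1344]
tool_rot: [0.425, 0.905, 0.0, 0.001]
force: [0.2, -0.5, 5.6]
finger_gap: 0.182
gripper_force: 40.4
```

```bash
python3 - <<'E'
from h import *
s=manip.sense(); print(s['tcp_pos'],s['tool_rot'],s['force'],s['ft_torque'])
E
```

```text
[ 0.53950721 -0.07826078  0.13436101] [4.25034903e-01 9.05176578e-01 1.12734434e-04 8.25814683e-04] [ 0.16279319 -0.49762457  5.61702298] [ 0.0363096   0.05213893 -0.06410871]
```

Turning freely with low forces. I'll turn the rest.

Emit:
drive_tool(plan=[[0,0,0,0,0,-2,-1],[0,0,0,0,0,-4,-1],[0,0,0,0,0,-4,-1],[0,0,0,0,0,-4,-1],[0,0,0,0,0,-4,-1],[0,0,0,0,0,-4,-1],[0,0,0,0,0,-4,-1],[0,0,0,0,0,-3,-1],[0,0,0,0,0,-1,-1],[0,0,0,0,0,0,-1]])

```text
t: 9.4
tcp_pos: [0.5395, -0.0783, 0.1344]
tool_rot: [0.176, 0.984, -0.0, 0.001]
force: [-0.1, 0.1, 4.2]
finger_gap: 0.183
gripper_force: 40.3
```

```bash
python3 - <<'E'
from h import *
d=snap('wrist','w6'); s=manip.sense(); q=s['tool_rot'];print(2*np.degrees(np.arctan2(q[1],q[0])),s['tcp_pos'],s['force'],s['ft_torque'])
E
```

```text
159.68918525343182 [ 0.539542   -0.07825059  0.13437396] [-0.11759809  0.0436056   5.531036  ] [ 0.05155814  0.08501863 -0.07140859]
```

View pics/w6.png

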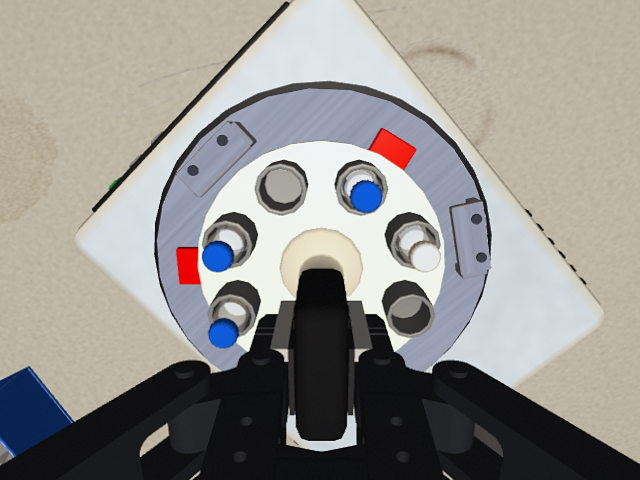

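The lugs at (392,148) and (188,265) are well clear of the claws, at about 0.82 rad. Lifting.

Emit:
drive_tool(plan=[[0,0,-0.002,0,0,0,-1],[0,0,-0.004,0,0,0,-1],[0,0,-0.006,0,0,0,-1],[0,0,-0.008,0,0,0,-1],[0,0,-0.008,0,0,0,-1]])

```text
t: 9.95
tcp_pos: [0.5388, -0.0779, 0.1621]
tool_rot: [0.176, 0.984, 0.0, -0.0]
force: [-0.4, 0.3, -2.2]
finger_gap: 0.182
gripper_force: 39.7
```

Emit:
drive_tool(plan=[[0,0,-0.01,0,0,0,-1],[0,0,-0.012,0,0,0,-1],[0,0,-0.012,0,0,0,-1],[0,0,-0.012,0,0,0,-1],[0,0,-0.01,0,0,0,-1],[0,0,-0.008,0,0,0,-1],[0,0,-0.005,0,0,0,-1],[0,0,-0.003,0,0,0,-1],[0,0,0,0,0,0,-1],[0,0,0,0,0,0,-1]])

```text
t: 10.95
tcp_pos: [0.5386, -0.0779, 0.2332]
tool_rot: [0.176, 0.984, 0.0, -0.0]
force: [-0.1, 0.4, -2.8]
finger_gap: 0.184
gripper_force: 39.7
```

Emit:
drive_tool(plan=[[0,0,0,0,0,0,-1],[0,0,0,0,0,0,-1],[0,0,0,0,0,0,-1],[0,0,0,0,0,0,-1],[0,0,0,0,0,0,-1]])

```text
t: 11.45
tcp_pos: [0.5389, -0.078, 0.2335]
tool_rot: [0.176, 0.984, 0.0, -0.0]
force: [0.8, 0.3, -2.2]
finger_gap: 0.178
gripper_force: 39.7
```

```bash
python3 - <<'E'
from h import *
d=snap('wrist','w7'); e=snap('scene','s7'); s=manip.sense(); print(s['t'],s['tcp_pos'],s['tool_rot'],s['force'],abs(s['qd']).max(),s['gripper_force'])
P=cloud(d).reshape(-1,3); C=d['image'].reshape(-1,3).astype(int)
m=(C.min(1)>200)&(np.hypot(P[:,0]-.5395,P[:,1]+.078)<.062)&(P[:,2]>.14)&(P[:,2]<.17)
q=P[m];A=np.c_[q[:,:2]-[.5395,-.078],np.ones(len(q))];print('disc plane slopes,z',len(q),np.linalg.lstsq(A,q[:,2],rcond=None)[0])
c=np.zeros((480,800,3),np.uint8); c[:,:400]=cv2.imread('pics/w7.png')[:,120:520]
c[:400,400:]=cv2.resize(cv2.imread('pics/s7.png')[200:350,270:420],(400,400)); cv2.imwrite('pics/c7.png',c)
E
```

```text
11.55 [ 0.53892828 -0.07795458  0.23356959] [1.76074359e-01 9.84376869e-01 2.31175351e-06 3.50952886e-06] [ 0.60242332  1.03882976 -3.00826531] 0.0015999569095680962 39.71773040480912
disc plane slopes,z 16244 [ 0.00170402 -0.00120167  0.15772818]
```

View pics/c7.png

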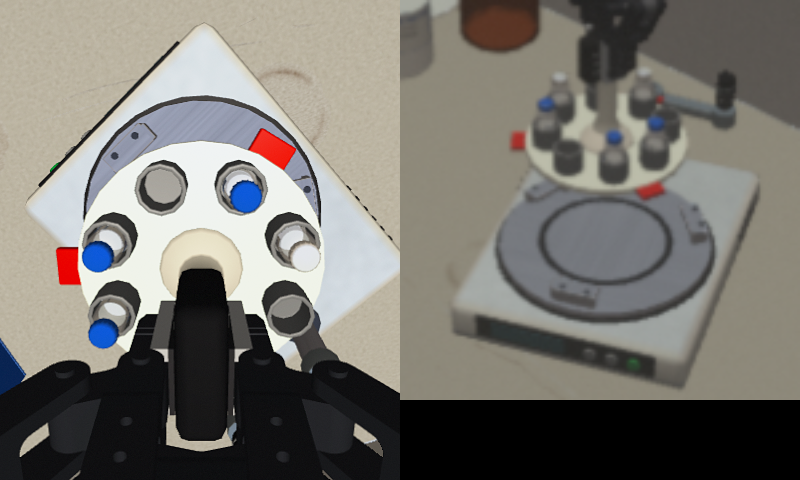

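The pictures show the carousel held level about 10 cm above the turntable, with three blue-capped and two white-capped vials in their cups. The needle arm is aside at (720,100) in the right panel.

```bash
python3 -c "
from station import manip; print(manip.sign_off())"
```

```text
the job is handed in; nothing more can be done
None
```

The job is handed in: the needle arm is aside at about 1.5 rad, and the carousel is unlocked and held level and still about 10 cm above the turntable with all five vials in their cups, after about 11.6 s on the robot's clock.

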